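# Draw the plate of glazed pendants out of the curing lamp and hold it up level

## Task

The glazed pendants in the curing lamp are done: by its upright grip, slide their plate straight out of the lamp without dragging the lamp along, then lift the plate about 15 cm above the worktop in front of the lamp. Keep it level all the while so that all four loose pieces stay lying on it, and leave the other things round it where they are. Finish still holding the plate up there in the gripper, level and still, so that the pieces can be looked over.

Things in the scene. Friction and masses are not known exactly. Their poses are not given: they have to be found in the camera images.
- lamp: White and grey bench curing lamp, 130 deep (its x) x 135 wide x 69 mm high, 1.3 kg, standing free on rubber feet (slides if pushed with over 6 N). Origin: centre of its footprint; x points to its closed back, which stops the plate. No floor: the plate slides on the worktop between its side walls, 115 mm apart.
- lamp_mouth (a point): Middle of the lamp's open mouth on the worktop, 65 mm in front (lamp's -x) of the lamp's origin; axes as the lamp's. From here inward a ledge along the foot of each side wall stands 8 mm over the plate's edge, its underside 11 mm up, so the plate cannot be raised or tipped until its back edge has passed the mouth.
- plate: Bare metal plate 190 long (its x) x 110 mm wide, floor 5.5 mm up, a 3 mm kerb round it; 0.11 to 0.21 kg, mass centre about 65 mm behind the grip. Origin: centre of its underside; x points to its back edge (at x = +95 mm), into the lamp. Fully home its origin is 45 mm in front of the lamp's origin; it starts up to 45 mm farther out; it is out of the mouth beyond 160 mm.
- plate_grip (a point): Centre of the plate's upright black grip: a block 12 mm thick (plate's x), 40 mm wide (plate's y), from 5.5 to 47.5 mm up; this point is 26.5 mm up, 85 mm in front of the plate's origin; axes as the plate's. It is 65 mm or more in front of the lamp's mouth, and the plate's floor behind it is free for 40 mm or more.
- glazed_1: Scallop-shaped pendant, 30 x 35 x 5 mm, lying loose on the back half of the plate. Origin: centre of its underside.
- glazed_2: Scallop-shaped pendant, 32 x 31 x 5 mm, lying loose on the back half of the plate. Origin: centre of its underside.
- glazed_3: Flat oval pendant blank, 24 x 25 x 4 mm, lying loose on the back half of the plate. Origin: centre of its underside.
- glazed_4: Flat oval pendant blank, 23 x 25 x 4 mm, lying loose on the back half of the plate. Origin: centre of its underside.
- resin_bottle: Bystander: dropper bottle with a needle tip, 25 mm thick, 86 mm tall, standing by the lamp, right of its mouth. Origin: centre of its underside.
- tape_roll: Bystander: roll of tape lying flat, 62 mm across, 19 mm high, to the right of the lamp. Origin: centre of its underside.
- ring_stand: Bystander: round ring stand with a peg, 49 mm across, 32 mm high, left of the way out of the lamp. Origin: centre of its underside.
- glue_tube: Bystander: glue tube lying flat, 61 x 91 x 12 mm, left of the work. Origin: centre of its underside.
- spool: Bystander: spool of wire, 43 mm across, 22 mm high, left of the work. Origin: centre of its underside.
- awl: Bystander: wooden-handled awl lying on the worktop, 46 x 103 x 22 mm, right of the work. Origin: centre of its underside.

How it is judged:
On the way:
1. the plate has been drawn out of the lamp's mouth, still flat (x of plate in the frame of lamp below -0.16 m and angle between plate's own z axis and vertical below 0.15 rad).
At the end, for the whole second after the job is handed in: The plate is held by the fingers with its underside 10 to 20 cm above the worktop, its origin at least 10 cm in front of the lamp's, tilted under 5 degrees, still (under 3 cm/s, 0.15 rad/s), not touching the lamp, all four pieces lying on it, through the final second (height (world z) of plate between 0.1 and 0.2 m and x of plate in the frame of lamp below -0.1 m and angle between plate's own z axis and vertical below 0.09 rad and linear speed of plate below 0.03 m/s and angular speed of plate below 0.15 rad/s and contact force between plate and the fingers above 2 N and contact force between plate and lamp below 0.3 N and x of glazed_1 in the frame of plate between -0.085 and 0.095 m and y of glazed_1 in the frame of plate between -0.055 and 0.055 m and z of glazed_1 in the frame of plate between 0 and 0.02 m and x of glazed_2 in the frame of plate between -0.085 and 0.095 m and y of glazed_2 in the frame of plate between -0.055 and 0.055 m and z of glazed_2 in the frame of plate between 0 and 0.02 m and x of glazed_3 in the frame of plate between -0.085 and 0.095 m and y of glazed_3 in the frame of plate between -0.055 and 0.055 m and z of glazed_3 in the frame of plate between 0 and 0.02 m and x of glazed_4 in the frame of plate between -0.085 and 0.095 m and y of glazed_4 in the frame of plate between -0.055 and 0.055 m and z of glazed_4 in the frame of plate between 0 and 0.02 m); the arm keeps its last pose, push and grip.
It fails at once if the plate tips by more than 11 degrees (0.2 rad) (angle between plate's own z axis and vertical above 0.2 rad).
It fails at once if a piece falls off the plate (distance between any of glazed_1, glazed_2, glazed_3, glazed_4 and plate above 0.12 m).
It fails at once if the lamp is dragged or pushed by more than 15 mm (distance of lamp from where it was at the start of the episode above 0.015 m).
It fails at once if a bystander is moved by more than 25 mm (distance of any of resin_bottle, tape_roll, ring_stand, glue_tube, spool, awl from where it was at the start of the episode above 0.025 m).
It also fails if it takes over 40 s, if anything falls off the work surface, if the arm or the gripper's body presses on something with over 40 N, if the wrist force passes 120 N, or if a joint passes its speed limit or range.

## Robot

A 7-joint arm with a two-finger parallel gripper is mounted at the origin on a cart in front of the work surface, level with it; the furniture and walls round the work are solid. World frame = base frame: x ahead of the robot, y to its left, z up, the work surface at z = 0. Lengths are in m, angles in rad, forces in N, time in s.
With the tool pointing down it reaches from about 0.425 to 0.825 m from the base axis. Payload 3.6 kg.
Tool frame: the origin (TCP) lies midway between the tips of the shut fingers; the grasp point (between the pads) lies 19 mm behind it; z points along the fingers, y is the line along which they close (so a half turn about z gives the same grasp; the last joint's range is limited). The gripper opens to 85 mm and grips with 20 to 120 N. Pads are 22 mm wide; open, the fingers measure 114 mm over their backs; the gripper's body (76 mm by 85 mm) begins 54 mm behind the grasp point. The pads swing forward as they close: fully open they stand 13 mm farther back than shut.
Start: joints at [1.288, 0.615, -0.013, 1.423, 0.008, 1.103, -0.04], TCP at [0.165, -0.629, 0.201] pointing down, gripper open.
Joint ranges: [-3.12, 3.12], [-0.3, 2.06], [-1.34, 1.32], [0.26, 2.42], [-1.36, 4.5], [0.01, 1.98], [-2.84, 2.84]. Speed limits (rad/s): [2.79, 2.79, 3.14, 3.14, 3.14, 3.14, 3.14].

## Interface

Orientations are given as a unit quaternion [w, x, y, z].
In Python, from workcell import ctrl gives the robot as it stands. The module is installed in compiled form; this text tells all that it offers. Calls block until the motion is done:
- ctrl.goto(position, orientation): joint-space move of the TCP to a pose.
- ctrl.line_to(position, rotation=None, velocity=0.15, max_force=None): straight line of the TCP; rotation=None keeps the orientation; velocity is the mean speed in m/s. With max_force (N) it stops when the force on the tool has changed by that much, and returns True; else False.
- ctrl.move_joints(angles): joint-space move.
- ctrl.move_gripper(opening, effort=None): opening from 0.0 (shut) to 1.0 (fully open); effort is the grip in N (None keeps the last); returns when the fingers have stopped.
- ctrl.hold(seconds).
- ctrl.solve_ik(position, orientation): joint angles nearest the present ones, or None.
- ctrl.camera(name): name is "scene" or "top" or "wrist"; returns a dict with "color" (420x560x3 uint8, blue, green, red), "z_map" (420x560 float32, m along the optical axis (not along the pixel's ray), 0 where there is no reading), "fx", "fy", "cx", "cy" (pixels), "dist" ([k1, k2, p1, p2, k3] as OpenCV has them; the pictures are not rectified), "pose" (4x4, takes a point from camera to world coordinates); the wrist camera has in their place "tool_from_camera" (4x4, takes a point from camera to tool coordinates, whose origin is the TCP and whose axes are the flange's). Camera axes: x right, y up, looking along -z (the intrinsics and any distortion apply to the point x, -y, -z); pixel columns grow to the right and rows downward; lengths in m; the calibration is good to about 2 mm. A picture is of the moment at which its call begins: read the wrist's pose just before it.
A pose or a line that the arm cannot do raises ctrl.IKError and nothing moves.
- ctrl.finish_job(): hands the job in; it is judged then, once.
Readings, each from a call of its own:
- ctrl.read_clock(): time.
- ctrl.read_joints(): joint angles.
- ctrl.read_qd(): joint speeds.
- ctrl.read_effort(): joint torques, N m.
- ctrl.read_tool_pos(): TCP position.
- ctrl.read_ee_rot(): TCP orientation.
- ctrl.read_contact_force(): force on the tool from outside, world axes, zero at the start.
- ctrl.read_torque(): the same for the moment, N m.
- ctrl.read_finger_gap(): opening from 0.0 (shut) to 1.0 (fully open).
- ctrl.read_grasp_force(): force on a finger pad.
Only numpy, scipy, OpenCV 4.12 (cv2) and the standard library are available. Lean on these libraries where they do the work, as an engineer would, in place of code of your own. Each camera call takes 0.05 s, during which the arm holds its last target. There are 200 camera calls.

## Working session

There is one attempt and no reset: what is moved stays moved. The work goes in short steps, each a Python script; the robot and the scene stay as the last script left them, time stands still between calls to the robot, and variables do not carry over. Pictures are saved under pics/ and viewed, at most 10 in all, crops included, and the job is handed in when it is done.

```bash
mkdir -p pics; cat > h.py <<'E'
import numpy as np, cv2
from workcell import ctrl
def cloud(c):
    K=np.array([[c['fx'],0,c['cx']],[0,c['fy'],c['cy']],[0,0,1]]);d=np.array(c['dist'],float)
    h,w=c['z_map'].shape
    uv=np.stack(np.meshgrid(np.arange(w),np.arange(h)),-1).reshape(-1,1,2).astype(float)
    n=cv2.undistortPoints(uv,K,d).reshape(h,w,2); z=c['z_map']
    P=np.stack([n[...,0]*z,-n[...,1]*z,-z,np.ones_like(z)],-1)
    W=P@np.array(c['pose']).T
    W=W[...,:3]; W[z<=0]=np.nan
    return W
E
python3 - <<'E'
from h import *
for n in ("top","scene"):
    c=ctrl.camera(n); cv2.imwrite(f"pics/{n}0.png",c['color']); np.save(n+".npy",cloud(c)); print(np.array(c['pose']).round(3).tolist())
print(ctrl.read_clock(),ctrl.read_ee_rot())
E
```

```text
[[0.002, 0.998, -0.058, 0.484], [-1.0, 0.002, -0.004, -0.074], [-0.004, 0.058, 0.998, 1.354], [0.0, 0.0, 0.0, 1.0]]
[[-0.839, 0.311, -0.446, 0.14], [-0.543, -0.502, 0.673, 0.593], [-0.015, 0.807, 0.59, 0.602], [0.0, 0.0, 0.0, 1.0]]
0.1 [-1.15471579e-03  9.91763418e-01  1.28077940e-01 -1.74877108e-04]
```

View pics/top0.png

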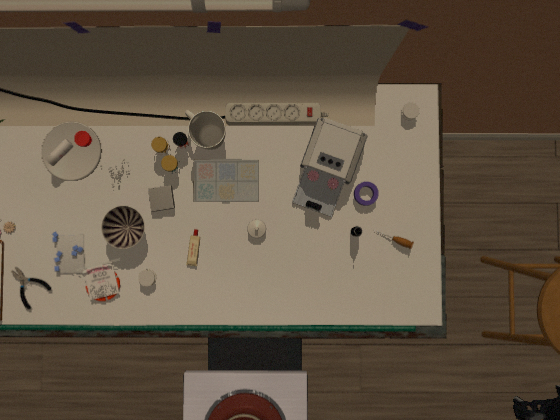

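View pics/scene0.png

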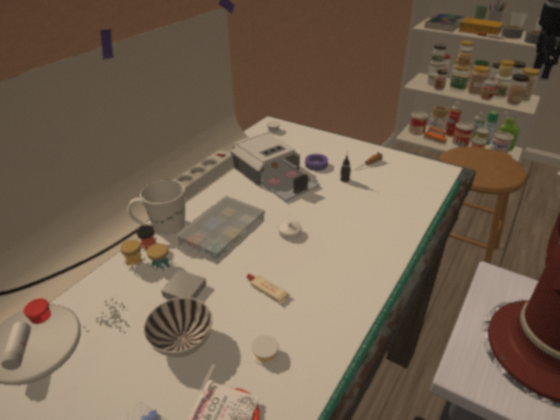

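The top view shows the lamp at about (335,148), the plate at (322,190) with its black grip at (314,205), the ring stand at (256,229), the bottle at (355,232) and the tape at (366,193). The way out runs down and slightly left in the picture.

```bash
python3 - <<'E'
from h import *
W=np.load('top.npy'); im=cv2.imread('pics/top0.png')
cv2.imwrite('pics/crop.png',cv2.resize(im[105:255,230:430],None,fx=4,fy=4,interpolation=cv2.INTER_CUBIC))
def box(m,name):
    p=W[m][:,:2].astype(np.float32); r=cv2.minAreaRect(p); print(name,m.sum(),p.mean(0).round(4),r, 'z',np.nanmedian(W[m][:,2]).round(4))
R=np.zeros(im.shape[:2],bool)
def reg(r0,r1,c0,c1):
    m=R.copy(); m[r0:r1,c0:c1]=1; return m
Z=W[...,2]
box(reg(105,190,290,375)&(Z>.055)&(Z<.09),'lamptop')
box(reg(195,216,298,332)&(Z>.03),'grip')
box(reg(165,222,285,350)&(Z>.004)&(Z<.02),'plate')
print((Z[196:214:2,300:330:2]*1000).round(0))
for n,u,v in (('ring',256,229),('bottle',355,232),('tape',366,193)): print(n,W[v,u])
E
```

```text
lamptop 2386 [ 0.7201 -0.2258] ((0.7205309271812439, -0.22728581726551056), (0.12682519853115082, 0.13122639060020447), 70.22246551513672) z 0.0686
grip 78 [ 0.5796 -0.1745] ((0.5804417133331299, -0.1749676764011383), (0.038627270609140396, 0.012919917702674866), 68.14054870605469) z 0.0461
plate 1292 [ 0.6199 -0.1901] ((0.6130009293556213, -0.18690264225006104), (0.14514921605587006, 0.16721123456954956), 0.059986624866724014) z 0.0071
[[ 9.  0.  7.  2.  6.  8. 10.  6.  4.  7.  7.  7.  8. -0.  4.]
 [ 8.  2. 12.  6.  9.  8. 10. -1.  1.  5.  7.  6.  7.  8.  8.]
 [ 4.  1.  6.  8.  3.  6.  3.  3.  9. 10.  6.  6.  7.  6.  7.]
 [ 9.  9.  5. 24. 48. 46. 42.  6.  5.  5.  6.  2.  7.  3.  8.]
 [11.  4.  3. 44. 51. 45. 45. 47. 53. 43.  4. 11.  4.  7.  7.]
 [-2. -4.  6.  8. 22. 35. 47. 45. 54. 48. 52.  3.  9.  4.  5.]
 [-4. -1.  1.  2.  4.  2.  3. 29. 39. 49. 44.  6.  4.  9.  9.]
 [-3. -2. -3. -4. -3. -0. -2. 12. 10.  8.  8.  2.  8.  7.  9.]
 [ 0. -2. -1.  0. -1.  4. -1. -3.  1. -8. 11.  8. 12.  4.  2.]]
ring [ 0.51860753 -0.02885179  0.03351089]
bottle [ 0.51106856 -0.27814964  0.05097898]
tape [ 0.61468817 -0.31636078 -0.00343342]
```

View pics/crop.png

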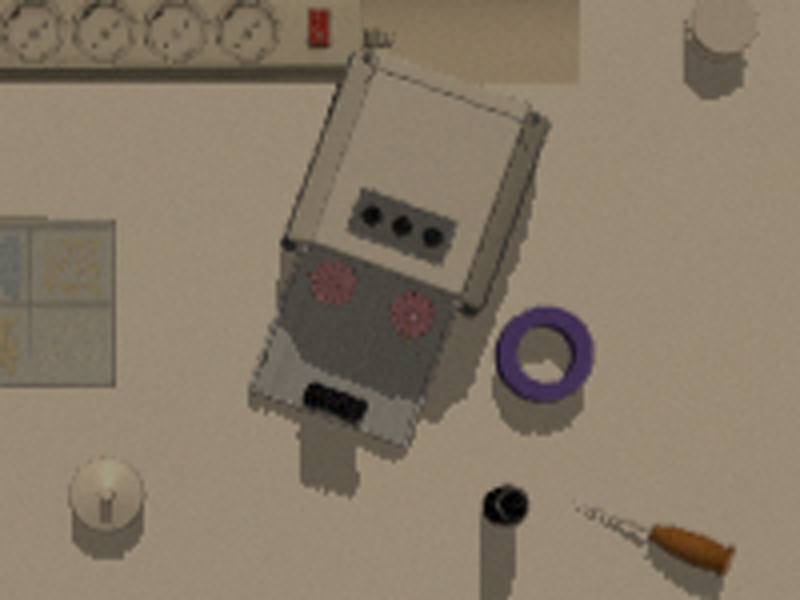

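Crop: grip at (335,402), two pendants visible at (332,283) and (412,313), the way out is clear. The yaw is about -20°. I'll go to a hover and refine with the wrist camera.

```bash
cat >> h.py <<'E'
from scipy.spatial.transform import Rotation as Ro
def quat(yaw,s=1):
    y=s*np.array([np.cos(yaw),np.sin(yaw),0]); z=np.array([0,0,-1.]); x=np.cross(y,z)
    return Ro.from_matrix(np.stack([x,y,z],1)).as_quat()[[3,0,1,2]]
def toolT():
    q=np.array(ctrl.read_ee_rot()); T=np.eye(4); T[:3,:3]=Ro.from_quat(q[[1,2,3,0]]).as_matrix(); T[:3,3]=ctrl.read_tool_pos(); return T
E
python3 - <<'E'
from h import *
yaw=np.radians(-20); ax=np.array([np.cos(yaw),np.sin(yaw)])
best=[]
for s in (1,-1):
    q=quat(yaw,s); ok=[]
    for d,z in ((0,.2),(0,.014),(.16,.014),(.16,.17)):
        p=np.array([.580,-.175])-ax*d; j=ctrl.solve_ik([*p,z],q); ok.append(None if j is None else np.round(j,2).tolist())
    print(s,ok)
    if all(ok): best.append((abs(ok[0][6]),s))
s=min(best)[1]; print(s)
ctrl.goto([.575,-.173,.2],quat(yaw,s))
T=toolT(); c=ctrl.camera("wrist"); c['pose']=T@np.array(c['tool_from_camera'])
cv2.imwrite('pics/w0.png',c['color']); np.save('w.npy',cloud(c)); np.save('wp.npy',c['pose']); print(c['pose'].round(3),ctrl.read_clock())
E
```

```text
1 [[0.48, 0.57, -0.37, 1.55, 0.23, 1.06, -0.3], [0.42, 0.79, -0.27, 1.73, 0.31, 0.67, -0.37], [0.35, 0.63, -0.18, 2.17, 0.31, 0.36, -0.44], [0.51, 0.37, -0.38, 2.02, 0.19, 0.79, -0.33]]
-1 [[0.86, 0.79, -1.15, 1.54, 0.74, 1.3, 2.4], [-0.04, 0.83, 0.51, 1.74, -0.58, 0.72, -2.72], [-0.04, 0.66, 0.4, 2.19, -0.64, 0.41, -2.61], [0.99, 0.57, -1.15, 2.01, 0.64, 0.98, 2.31]]
1
[[ 0.939  0.329  0.104  0.601]
 [-0.345  0.895  0.283 -0.104]
 [ 0.    -0.301  0.954  0.374]
 [ 0.     0.     0.     1.   ]] 2.3417
```

View pics/w0.png

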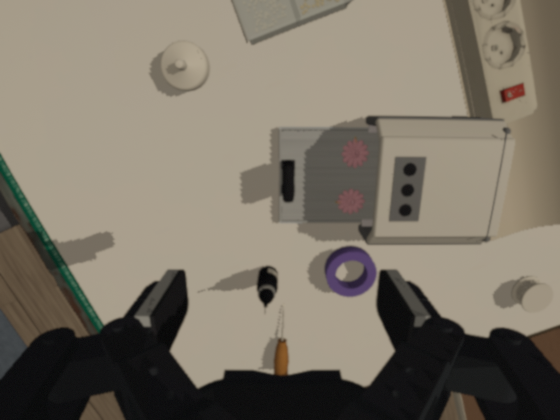

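The wrist view shows the grip at (288,181), the plate from (278,130) to (375,222) nearly aligned with the lamp roof (375–510, 118–243), and the pendants at (355,153) and (350,201).

```bash
python3 - <<'E'
from h import *
W=np.load('w.npy'); Z=W[...,2]
def reg(r0,r1,c0,c1):
    m=np.zeros(Z.shape,bool); m[r0:r1,c0:c1]=1; return m
def box(m,name):
    m=cv2.morphologyEx(m.astype(np.uint8),cv2.MORPH_OPEN,np.ones((3,3)))>0
    p=W[m][:,:2].astype(np.float32); r=cv2.minAreaRect(p); print(name,m.sum(),p.mean(0).round(4),r,np.median(Z[m]).round(4))
    b=cv2.boxPoints(r); print(b.round(4).tolist())
box(reg(100,260,350,530)&(Z>.06)&(Z<.08),'lamp')
box(reg(145,215,265,310)&(Z>.04),'grip')
# front edge and side edges of the plate by colour gradient: grip column colour dark
im=cv2.imread('pics/w0.png').astype(int); m=reg(145,215,270,305)&(im.sum(2)<90)&(Z>.025)
box(m,'gripdark')
g=im.sum(2)
print('z floor',np.nanmedian(Z[140:210,310:335]),'table',np.nanmedian(Z[100:125,200:260]))
print(W[181,281:300,:].round(3).tolist())
# lines: plate side edges via fit of z>3mm boundary
for u in (285,300,320,340,360):
    col=Z[100:250,u]; k=np.where(cv2.GaussianBlur(col.astype(np.float32)[:,None],(1,5),0)[:,0]>.0035)[0]; 
    print(u,k.min()+100,k.max()+100,W[k.min()+100,u],W[k.max()+100,u])
cv2.imwrite('pics/wc.png',cv2.resize(cv2.imread('pics/w0.png')[110:235,265:395],None,fx=4.5,fy=4.5,interpolation=cv2.INTER_CUBIC))
E
```

```text
lamp 13842 [ 0.7211 -0.2222] ((0.7215490937232971, -0.2275177389383316), (0.11585111916065216, 0.13032618165016174), 69.96990203857422) 0.0702
[[0.640500009059906, -0.2596000134944916], [0.7628999948501587, -0.3043000102043152], [0.8026000261306763, -0.19539999961853027], [0.6801999807357788, -0.15080000460147858]]
grip 440 [ 0.5816 -0.1741] ((0.581552267074585, -0.1745000183582306), (0.03881698101758957, 0.011400571092963219), 69.83148193359375) 0.0478
[[0.5695000290870667, -0.1907999962568283], [0.5802000164985657, -0.19470000267028809], [0.5935999751091003, -0.1581999957561493], [0.5828999876976013, -0.1543000042438507]]
gripdark 382 [ 0.5823 -0.1722] ((0.5813676118850708, -0.17371661961078644), (0.03754761070013046, 0.010421575978398323), 69.22062683105469) 0.0479
[[0.5698000192642212, -0.18940000236034393], [0.5795999765396118, -0.1931000053882599], [0.5928999781608582, -0.15800000727176666], [0.5831999778747559, -0.1543000042438507]]
z floor 0.00649681019552345 table 0.00039200568350666876
[[0.573, -0.179, 0.005], [0.577, -0.171, 0.044], [0.578, -0.171, 0.046], [0.579, -0.171, 0.048], [0.58, -0.172, 0.048], [0.581, -0.172, 0.048], [0.582, -0.172, 0.049], [0.583, -0.172, 0.049], [0.584, -0.173, 0.049], [0.585, -0.173, 0.048], [0.586, -0.174, 0.049], [0.586, -0.174, 0.047], [0.587, -0.175, 0.046], [0.587, -0.184, 0.007], [0.588, -0.184, 0.006], [0.589, -0.185, 0.006], [0.59, -0.185, 0.006], [0.591, -0.185, 0.007], [0.592, -0.186, 0.005]]
285 127 222 [ 0.59765413 -0.12362716  0.00880371] [ 0.56039374 -0.22585091  0.00935608]
300 126 222 [ 6.13541504e-01 -1.28799304e-01  1.62777321e-04] [ 0.57693937 -0.23209559  0.00893164]
320 126 222 [ 6.34352782e-01 -1.36371580e-01  4.72466275e-04] [ 0.59908797 -0.2402131   0.0090208 ]
340 126 249 [ 0.65509576 -0.14383858  0.00145392] [ 0.61114824 -0.28264913  0.00696206]
360 127 249 [ 0.67403731 -0.15132695  0.0098123 ] [ 0.63396605 -0.29006481  0.00916533]
```

View pics/wc.png

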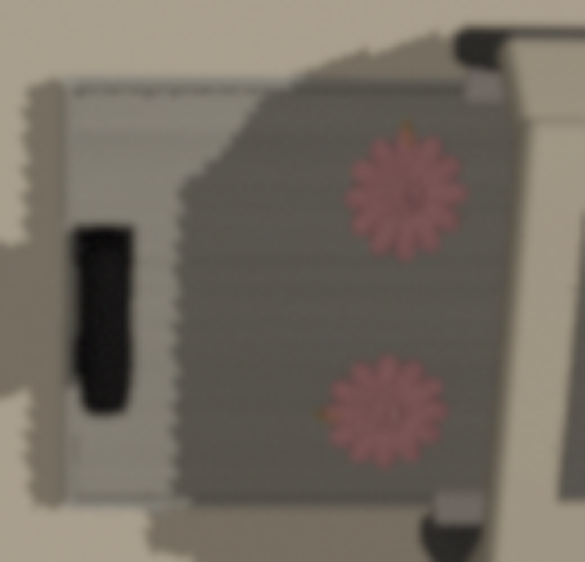

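```bash
python3 - <<'E'
from h import *
yaw=np.radians(-20.1); q=quat(yaw); g=np.array([.5815,-.1743])
ctrl.move_gripper(.55)
ctrl.goto([*g,.10],q)
print('hit',ctrl.line_to([*g,.012],q,velocity=.07,max_force=6),ctrl.read_tool_pos(),ctrl.read_finger_gap())
f0=np.array(ctrl.read_contact_force())
ctrl.move_gripper(0,effort=70); ctrl.hold(.3)
print(ctrl.read_finger_gap(),ctrl.read_grasp_force(),ctrl.read_tool_pos(),f0,ctrl.read_contact_force(),ctrl.read_torque(),ctrl.read_clock())
T=toolT(); c=ctrl.camera("wrist"); cv2.imwrite('pics/w1.png',c['color'])
E
```

```text
hit False [ 0.58193013 -0.17440522  0.01253719] 0.5466538584291447
0.10625627480515659 68.80338549613953 [ 0.58162485 -0.17437097  0.01254233] [-0.04318891 -0.77881312  0.33753173] [-0.82127581 -0.78845011  5.6185619 ] [0.05581064 0.35147168 0.036359  ] 5.4333
```

View pics/w1.png

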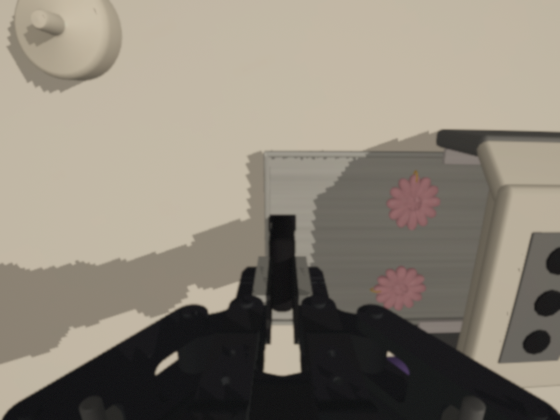

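The grip is held between the pads at about (283,262) and the pendants are undisturbed. Now I'll pull slowly with a force guard.

```bash
python3 - <<'E'
from h import *
yaw=np.radians(-20.1); q=quat(yaw); a=np.array([np.cos(yaw),np.sin(yaw),0])
p=np.array(ctrl.read_tool_pos())
for d in (.03,.07,.125):
    hit=ctrl.line_to(p-a*d+[0,0,.0003],q,velocity=.04,max_force=6)
    print(d,hit,ctrl.read_tool_pos(),np.round(ctrl.read_contact_force(),2),ctrl.read_grasp_force(),ctrl.read_clock())
    if hit: break
c=ctrl.camera("top"); cv2.imwrite('pics/top1.png',cv2.resize(c['color'][105:255,230:430],None,fx=4,fy=4))
W=cloud(c);Z=W[...,2]; m=np.zeros(Z.shape,bool); m[105:190,290:375]=1; m&=(Z>.055)&(Z<.09); print(cv2.minAreaRect(W[m][:,:2].astype(np.float32)))
E
```

```text
0.03 True [ 0.57984323 -0.17359476  0.01255101] [-0.28 -0.06  3.06] 68.83380889892578 5.7833
((0.7208375930786133, -0.2264542430639267), (0.12558430433273315, 0.1300676465034485), 70.95386505126953)
```

View pics/top1.png

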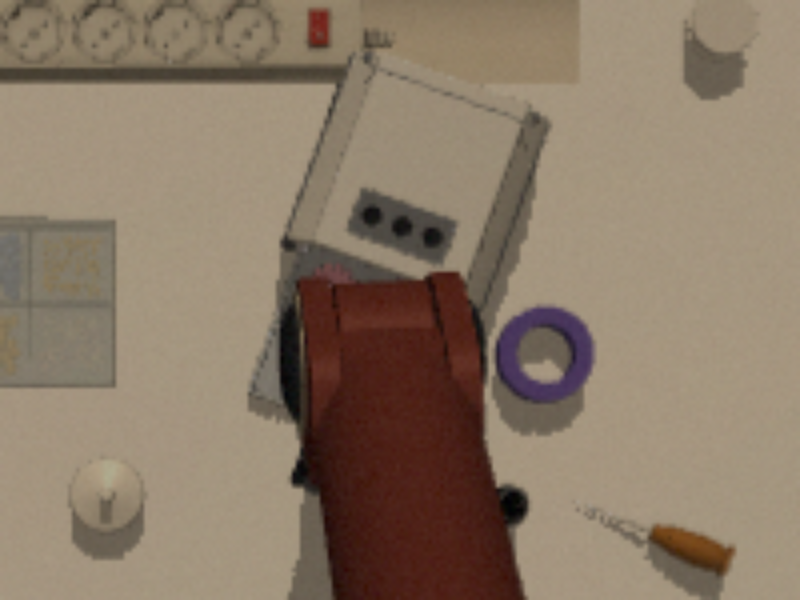

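The lamp (same corners, 290,243 and 470,310) has not moved. The stop was stiction from the light downward press. I'll relieve the press and continue in monitored steps.

```bash
python3 - <<'E'
from h import *
yaw=np.radians(-20.1); q=quat(yaw); a=np.array([np.cos(yaw),np.sin(yaw),0])
p=np.array(ctrl.read_tool_pos()); 
z=p[2]
for k in range(4):
    fz=ctrl.read_contact_force()[2]; print('fz',round(fz,2),z)
    if fz<1: break
    z+=.0003; ctrl.line_to([p[0],p[1],z],q,velocity=.02)
for d in (.006,.014,.024):
    hit=ctrl.line_to(np.r_[(p-a*d)[:2],z],q,velocity=.02,max_force=9)
    f=np.array(ctrl.read_contact_force()); t=ctrl.read_tool_pos()
    print(d,hit,np.round(t,4),f.round(2),'ax',round(f@a,2),np.round(ctrl.read_torque(),2),ctrl.read_clock())
    if hit: break
E
```

```text
fz 4.94 0.012522417933942064
fz 2.72 0.012822417933942063
fz -1.72 0.013122417933942063
0.006 False [ 0.5733 -0.1714  0.013 ] [-0.98  0.6  -0.78] ax -1.13 [ 0.07  0.18 -0.01] 6.7833
0.014 False [ 0.5661 -0.1686  0.0131] [ 0.47  0.93 -1.89] ax 0.12 [0.03 0.14 0.05] 7.3333
0.024 False [ 0.5567 -0.1652  0.0131] [-1.29  0.53 -1.41] ax -1.39 [ 0.06  0.2  -0.03] 7.9833
```

```bash
python3 - <<'E'
from h import *
yaw=np.radians(-20.1); q=quat(yaw); a=np.array([np.cos(yaw),np.sin(yaw),0])
p=np.array(ctrl.read_tool_pos()); p[2]=.0131
for d in (.02,.045,.07,.108):
    hit=ctrl.line_to(p-a*d,q,velocity=.03,max_force=9)
    f=np.array(ctrl.read_contact_force())
    print(d,hit,np.round(ctrl.read_tool_pos(),4),f.round(2),'ax',round(f@a,2),ctrl.read_clock())
    if hit: break
ctrl.hold(.2)
c=ctrl.camera("top"); cv2.imwrite('pics/top2.png',cv2.resize(c['color'][105:255,230:430],None,fx=4,fy=4))
W=cloud(c);Z=W[...,2]; m=np.zeros(Z.shape,bool); m[105:190,290:375]=1; m&=(Z>.055)&(Z<.09); print(cv2.minAreaRect(W[m][:,:2].astype(np.float32)))
E
```

```text
0.02 False [ 0.5375 -0.1582  0.013 ] [-0.67  0.07 -1.01] ax -0.66 8.8167
0.045 False [ 0.514  -0.1497  0.013 ] [-0.8  -0.05 -1.08] ax -0.73 9.8
0.07 False [ 0.4905 -0.1411  0.013 ] [-0.12  1.54 -1.12] ax -0.64 10.7833
0.108 False [ 0.4551 -0.1281  0.013 ] [-0.71 -0.18 -1.32] ax -0.61 12.2
((0.7208195924758911, -0.22600002586841583), (0.12320668995380402, 0.13203684985637665), 69.04489135742188)
```

View pics/top2.png

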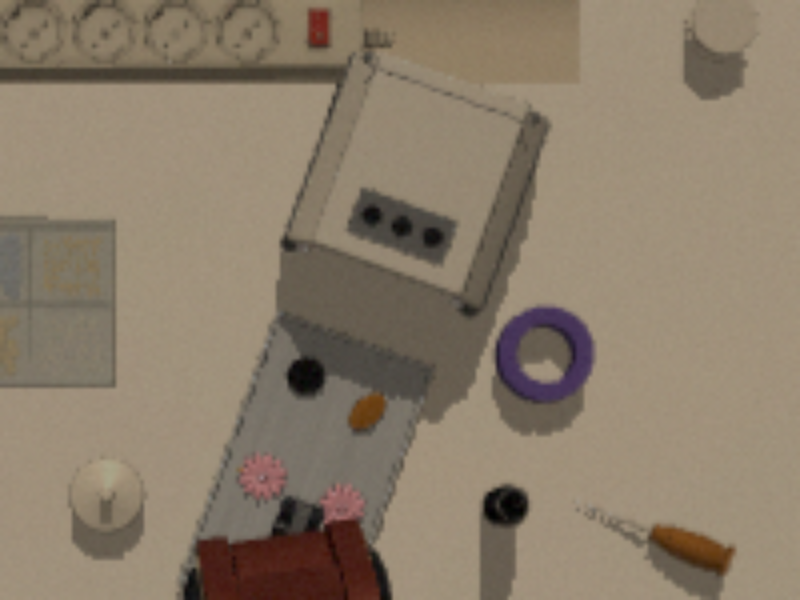

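The plate is clear of the mouth (its back edge runs from (280,318) to (435,370)), all four pieces are on it, and the lamp and bystanders haven't moved. Lifting now.

```bash
python3 - <<'E'
from h import *
q=quat(np.radians(-20.1)); p=np.array(ctrl.read_tool_pos())
for z in (.023,.09,.160):
    ctrl.line_to([p[0],p[1],z],q,velocity=.03 if z<.05 else .05); ctrl.hold(.1)
    print(np.round(ctrl.read_tool_pos(),4),np.round(ctrl.read_contact_force(),2),np.round(ctrl.read_torque(),2),ctrl.read_grasp_force(),ctrl.read_clock())
ctrl.hold(.5)
c=ctrl.camera("top"); W=cloud(c); Z=W[...,2]
m=np.zeros(Z.shape,bool); m[150:260,260:350]=1; m&=(Z>.13)&(Z<.185)
P=W[m]; A=np.c_[P[:,:2]-P[:,:2].mean(0),np.ones(len(P))]
for _ in range(5):
    s=np.linalg.lstsq(A,P[:,2],rcond=None)[0]; k=abs(A@s-P[:,2])<.01; A,P=A[k],P[k]
print(len(P),'slope deg',np.degrees(np.hypot(*s[:2])),s)
cv2.imwrite('pics/top3.png',cv2.resize(c['color'][105:255,230:430],None,fx=4,fy=4))
E
```

```text
[ 0.4549 -0.1281  0.023 ] [ 1.09  0.36 -1.94] [ 0.13  0.17 -0.02] 68.45769569277763 13.0333
[ 0.4549 -0.128   0.0897] [ 0.1  -0.69 -1.81] [0.06 0.14 0.03] 68.47966158762574 14.625
[ 0.4549 -0.128   0.1597] [ 0.88  0.21 -1.96] [ 0.08  0.12 -0.02] 68.47873932681978 16.275
2611 slope deg 1.8711843830142216 [-0.03108833  0.0100041   0.15052794]
```

View pics/top3.png

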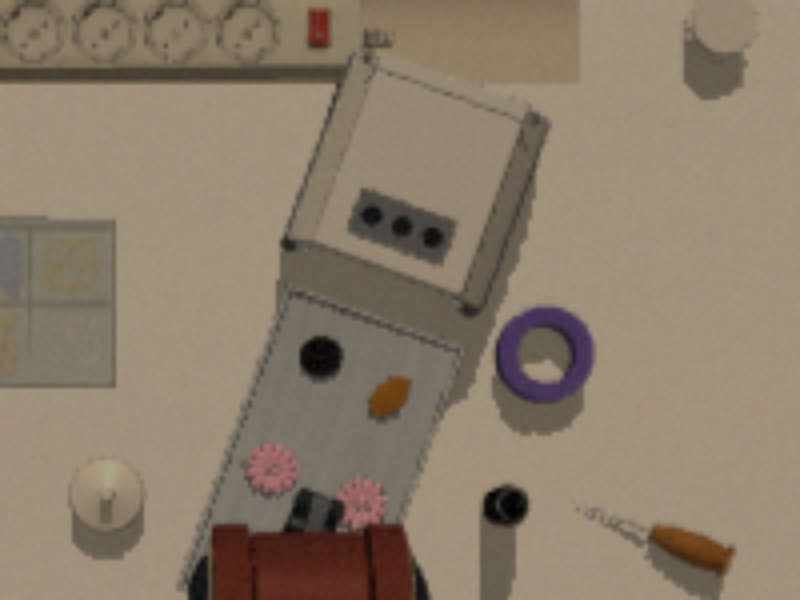

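The plate is up at about 0.147 m with roughly 2° of tilt, all four pieces are on it (321,357; 390,397; 271,469; 361,502), and nothing else has moved.

```bash
python3 -c "
from workcell import ctrl
ctrl.hold(.5); print(ctrl.finish_job())"
```

```text
the job is handed in; nothing more can be done
None
```

The plate is out of the lamp and held about 15 cm up, within about 2° of level, with all four pieces on it; the lamp and the bystanders in the camera's view did not move visibly, and the job is handed in (no verdict was returned).

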